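# Change over the curing stack of acetate frames

### The arm

A 7-joint arm with a two-finger parallel gripper is mounted at the origin on the work surface. World frame = base frame: x ahead of the robot, y to its left, z up, the work surface at z = 0. Lengths are in mm, angles in rad, forces in N, time in s.
With the tool pointing down it reaches from about 400 to 875 mm from the base axis. Payload 19.3 kg.
Tool frame: the origin (TCP) lies at the very end of the fingers, on their centre line; the grasp point (between the pads) lies 19 mm behind it (grip_point_offset is the z of the grasp point in the tool frame, in mm); z points along the fingers, y is the line along which they close (so a half turn about z gives the same grasp; the last joint's range is limited). The gripper opens to 85 mm and grips with 20 to 120 N. Pads are 22 mm wide; open, the fingers measure 114 mm over their backs; the gripper's body (76 mm by 85 mm) begins 54 mm behind the grasp point. The pads swing forward as they close: fully open they stand 13 mm farther back than shut.
Start: joints at [1.213, 0.521, -0.036, 1.599, 0.021, 1.021, -0.113], TCP at [177.374, -599.294, 231.291] pointing down, gripper open.
Joint ranges: [-2.91, 2.91], [-0.3, 2.13], [-1.5, 1.42], [0.17, 2.43], [-1.26, 4.41], [0.16, 1.93], [-2.52, 2.52]. Speed limits (rad/s): [1.89, 1.89, 2.39, 2.39, 3.01, 3.01, 3.01].

### API

Orientations are given as a 3x3 rotation matrix whose columns are the frame's x, y, z axes.
In Python, from workcell import movep, movel, goto_joints, open_gripper, clamp, wait, inverse_kinematics, read_state, camera, PlanningError, finish_job, grip_point_offset gives the robot as it stands. Calls block until the motion is done:
- movep(position, orientation): joint-space move of the TCP to a pose.
- movel(position, frame=None, max_speed=150, guard=None): straight line of the TCP; frame=None keeps the orientation; max_speed is the mean speed in mm/s. With guard (N) it stops when the force on the tool has changed by that much, and returns True; else False.
- goto_joints(angles): joint-space move.
- open_gripper() and clamp(): open the fingers fully, or close them until they stop; the grip force is fixed at half the most.
- wait(seconds).
- inverse_kinematics(position, orientation): joint angles nearest the present ones, or None.
- read_state(): the state.
- camera(name): name is "scene" or "top" or "wrist"; returns a dict with "image" (400x640x3 uint8, blue, green, red), "range_z" (400x640 float32, mm along the optical axis (not along the pixel's ray), 0 where there is no reading), "fx", "fy", "cx", "cy" (pixels), "dist_coeffs" ([k1, k2, p1, p2, k3] as OpenCV has them; the pictures are not rectified), "cam_to_world" (4x4, takes a point from camera to world coordinates). Camera axes: x right, y up, looking along -z (the intrinsics and any distortion apply to the point x, -y, -z); pixel columns grow to the right and rows downward; lengths in mm; the calibration is good to about 2 mm. A picture is of the moment at which its call begins.
A pose or a line that the arm cannot do raises PlanningError and nothing moves.
- finish_job(): hands the job in; it is judged then, once.
The state is a dict: "time": time; "qpos": joint angles; "qvel": joint speeds; "joint_efforts": joint torques, N m; "eef_pos": TCP position; "tool_rot": TCP orientation; "ft_force": force on the tool from outside, world axes, zero at the start; "torque": the same for the moment, N m; "finger_gap": finger opening in mm; "gripper_force": force on a finger pad.
Only numpy, scipy, OpenCV 4.12 (cv2) and the standard library are available. Lean on these libraries where they do the work, as an engineer would, in place of code of your own. Each camera call takes 0.05 s, during which the arm holds its last target. There are 200 camera calls.

### The job

Take the cured grey frame off the blue board and lay it flat in the middle of the yellow board. Then build the new curing stack in the middle of the blue board: first the brown frame, on it the cork pad, then the green frame, and last the steel weight centred on top. Lay the frames and the pad square with the board they go on and with their edges lined up in the stack, let go of everything, and do not knock over the lacquer jar.

Things in the scene. Friction and masses are not known exactly. Their poses are not given: they have to be found in the camera images.
- grey_frame_center (a point): the charcoal grey frame, at the start lying roughly centred on the blue board: open rectangular acetate frame, 76 x 54 mm outside and 14 mm thick, window 48 x 26 mm, bars 14 mm wide, about 60 g, lying flat; point: its centre, half-way up (7 mm above its underside); x along its 76 mm side, y along its 54 mm side, z up
- brown_frame_center (a point): the dark brown frame, at the start on the table: open rectangular acetate frame, 76 x 54 mm outside and 14 mm thick, window 48 x 26 mm, bars 14 mm wide, about 60 g, lying flat; point: its centre, half-way up (7 mm above its underside); x along its 76 mm side, y along its 54 mm side, z up
- green_frame_center (a point): the sea-green frame, at the start on the table: open rectangular acetate frame, 76 x 54 mm outside and 14 mm thick, window 48 x 26 mm, bars 14 mm wide, about 60 g, lying flat; point: its centre, half-way up (7 mm above its underside); x along its 76 mm side, y along its 54 mm side, z up
- cork_pad_center (a point): tan cork pad without a window, 76 x 54 mm and 10 mm thick, about 25 g, lying flat on the table at the start; point: its centre, half-way up (5 mm above its underside); x along its 76 mm side, y along its 54 mm side, z up
- weight_center (a point): steel weight standing on the table at the start, about 0.36 kg: a round disc 60 mm in diameter and 16 mm high, a thin neck, and a black knob 22 mm in diameter from 20 to 42 mm above the underside, by which it is lifted from above; point: on its axis, half-way up (21 mm above the underside); z up
- blue_board: blue curing rectangular board, 130 x 90 mm and 12 mm thick, lying fixed on the table, with a pale felt patch (90 x 66 mm) marking the middle of its top; origin: centre of its underside, so its top is 12 mm above the origin; x along its 130 mm side, y along its 90 mm side, z up
- yellow_board: yellow finished-work rectangular board, 130 x 90 mm and 12 mm thick, lying fixed on the table, with a pale felt patch (90 x 66 mm) marking the middle of its top; origin: centre of its underside, so its top is 12 mm above the origin; x along its 130 mm side, y along its 90 mm side, z up
- lacquer_jar: amber glass jar with a black cap, 52 mm in diameter and 62 mm high, standing loose beyond the boards; to be left standing; origin: centre of its underside, z up
There are look-alikes about, which are no part of the job. Leave any purple look-alike of the part that bears brown_frame_center alone. Leave any purple look-alike of the part that bears grey_frame_center alone.

How it is judged (in metres and radians):
On the way, in this order (a step that is already met when the one before it is completed fails the run):
1. the grey frame lies released on the yellow board (horizontal distance between grey_frame_center and yellow_board below 0.022 m and z of grey_frame_center in the frame of yellow_board between 0.015 and 0.023 m and linear speed of grey_frame below 0.02 m/s and contact force between grey_frame and the fingers below 0.1 N), for 0.2 s.
2. the brown frame lies released on the blue board (horizontal distance between brown_frame_center and blue_board below 0.022 m and z of brown_frame_center in the frame of blue_board between 0.015 and 0.023 m and linear speed of brown_frame below 0.02 m/s and contact force between brown_frame and the fingers below 0.1 N), for 0.2 s.
3. the cork pad lies released on the brown frame (horizontal distance between cork_pad_center and blue_board below 0.022 m and z of cork_pad_center in the frame of blue_board between 0.027 and 0.035 m and linear speed of cork_pad below 0.02 m/s and contact force between cork_pad and the fingers below 0.1 N), for 0.2 s.
4. the green frame lies released on the cork pad (horizontal distance between green_frame_center and blue_board below 0.022 m and z of green_frame_center in the frame of blue_board between 0.039 and 0.047 m and linear speed of green_frame below 0.02 m/s and contact force between green_frame and the fingers below 0.1 N), for 0.2 s.
5. the steel weight lies released on the green frame (horizontal distance between weight_center and blue_board below 0.022 m and z of weight_center in the frame of blue_board between 0.067 and 0.075 m and linear speed of weight below 0.02 m/s and contact force between weight and the fingers below 0.1 N), for 0.2 s.
At the end, for the whole second after the job is handed in: Grey frame on yellow board, within 15 mm of its middle. On blue board, upwards: brown frame (15 mm of middle), cork pad, green frame, weight, each within 10 mm of the one below, heights within 4 mm; frames and pad square to their board (0.2 rad), weight upright (0.1 rad). All released, at rest (horizontal distance between grey_frame_center and yellow_board below 0.015 m and z of grey_frame_center in the frame of yellow_board between 0.015 and 0.023 m and angle between the x axis of grey_frame_center and the x axis of yellow_board, either way round below 0.2 rad and linear speed of each of grey_frame, brown_frame, cork_pad, green_frame, weight below 0.02 m/s and contact force between each of grey_frame, brown_frame, cork_pad, green_frame, weight and the fingers below 0.1 N and horizontal distance between brown_frame_center and blue_board below 0.015 m and z of brown_frame_center in the frame of blue_board between 0.015 and 0.023 m and angle between the x axis of each of brown_frame_center, cork_pad_center, green_frame_center and the x axis of blue_board, either way round below 0.2 rad and horizontal distance between cork_pad_center and brown_frame_center below 0.01 m and z of cork_pad_center in the frame of blue_board between 0.027 and 0.035 m and horizontal distance between green_frame_center and cork_pad_center below 0.01 m and z of green_frame_center in the frame of blue_board between 0.039 and 0.047 m and horizontal distance between weight_center and green_frame_center below 0.01 m and z of weight_center in the frame of blue_board between 0.067 and 0.075 m and angle between weight_center's own z axis and vertical below 0.1 rad); the robot touches nothing.
It fails at once if the lacquer jar is knocked over (angle between lacquer_jar's own z axis and vertical above 0.5 rad).
It also fails if it takes over 144 s, if anything falls off the work surface, if the arm or the gripper's body presses on something with over 40 N, if the wrist force passes 120 N, or if a joint passes its speed limit or range.

## Working session

There is one attempt and no reset: what is moved stays moved. The work goes in short steps, each a Python script; the robot and the scene stay as the last script left them, time stands still between calls to the robot, and variables do not carry over. Pictures are saved under pics/ and viewed, at most 14 in all, crops included, and the job is handed in when it is done.

```bash
ls; mkdir -p pics; python3 - <<'E'
from workcell import *
import cv2,numpy as np
for n in("top","scene"):
    c=camera(n);cv2.imwrite(f"pics/{n}0.png",c["image"]);print(n,c["fx"],c["fy"],c["cx"],c["cy"],c["dist_coeffs"],np.round(c["cam_to_world"],3).tolist(),(c["range_z"]>0).mean())
s=read_state();print(s["time"],s["tool_rot"],s["finger_gap"],grip_point_offset)
E
```

```text
pics
top 438.7008824983087 438.7008824983087 320.7875188217033 200.49330953772497 [-0.10076574  0.          0.          0.          0.        ] [[-0.002, 0.987, -0.163, 349.719], [-1.0, -0.004, -0.014, -7.912], [-0.015, 0.163, 0.987, 1250.431], [0.0, 0.0, 0.0, 1.0]] 0.99614453125
scene 474.8613970439827 474.8613970439827 319.76532285965294 189.2243011817239 [0.02309623 0.         0.         0.         0.        ] [[-0.688, -0.406, 0.602, 1208.476], [0.726, -0.393, 0.564, 639.547], [0.008, 0.825, 0.565, 673.507], [0.0, 0.0, 0.0, 1.0]] 0.996015625
0.1 [[ 9.58884291e-01  2.83797115e-01 -3.37382460e-04]
 [ 2.83797311e-01 -9.58883816e-01  9.55727904e-04]
 [-5.22777586e-05 -1.01218071e-03 -9.99999486e-01]] 85.48295682425506 -18.700000000000003
```

View pics/top0.png

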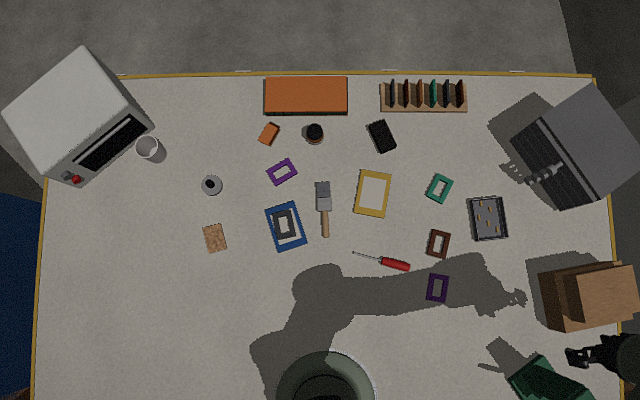

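View pics/scene0.png

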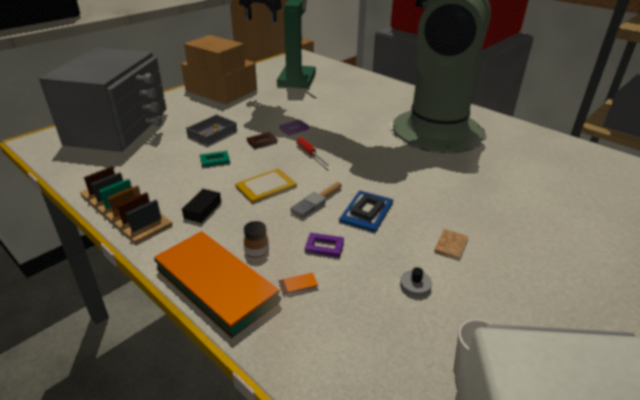

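Top view candidates: grey frame (284,223) on the blue board. Frame look-alikes: purple (282,171) and dark purple (437,288), both to be left alone. Brown frame (438,243), green frame (439,188), and coloured plates in the rack (425,93), which are not frames. Cork pad (215,237), weight (212,185; the white cup at (147,147) is not it), yellow board (373,193), jar (314,133). I'll measure these and check with one enlarged crop.

```bash
cat > h.py <<'E'
from workcell import *
import cv2,numpy as np
def rays(c,px):
    K=np.array([[c["fx"],0,c["cx"]],[0,c["fy"],c["cy"]],[0,0,1]])
    u=cv2.undistortPoints(np.float64(px).reshape(-1,1,2),K,np.float64(c["dist_coeffs"]))[:,0]
    M=np.array(c["cam_to_world"]);d=np.c_[u[:,0],-u[:,1],-np.ones(len(u))]@M[:3,:3].T
    return M[:3,3],d
def onplane(c,px,z):
    o,d=rays(c,px);return (o+d*((z-o[2])/d[:,2])[:,None])[:,:2]
def project(c,p):
    M=np.linalg.inv(np.array(c["cam_to_world"]));q=M[:3,:3]@np.float64(p)+M[:3,3]
    K=np.array([[c["fx"],0,c["cx"]],[0,c["fy"],c["cy"]],[0,0,1]])
    return cv2.projectPoints(np.array([[q[0],-q[1],-q[2]]]),np.zeros(3),np.zeros(3),K,np.float64(c["dist_coeffs"]))[0].ravel()
# HSV ranges (lo,hi), top height, size
MASK={"blue":((100,110,40),(118,255,255)),"yellow":((18,110,90),(32,255,255)),"green":((75,100,40),(95,255,255)),
 "brown":((0,70,20),(14,255,130)),"cork":((5,60,110),(20,190,255)),"grey":((0,0,0),(180,90,95))}
def rect(c,name,z,seed,win,show=False):
    """largest mask blob in a window about seed -> centre, yaw of long side, sizes (world mm)"""
    x,y=np.int32(seed);x0,y0=max(x-win,0),max(y-win,0)
    hsv=cv2.cvtColor(c["image"],cv2.COLOR_BGR2HSV)[y0:y+win,x0:x+win]
    m=cv2.inRange(hsv,*map(np.array,MASK[name]))
    m=cv2.morphologyEx(m,cv2.MORPH_OPEN,np.ones((3,3))) if win>60 else m
    cs=cv2.findContours(m,cv2.RETR_EXTERNAL,cv2.CHAIN_APPROX_NONE)[0]
    if not cs: return None
    k=max(cs,key=lambda k:cv2.contourArea(k))[:,0]+[x0,y0]
    (cx,cy),(w,h),a=cv2.minAreaRect(np.float32(onplane(c,k,z)))
    if w<h:w,h,a=h,w,a+90
    a=(np.radians(a)+np.pi/2)%np.pi-np.pi/2
    return np.round([cx,cy,a,w,h],3)
def R(yaw): # tool down, tool x along yaw (fingers close across yaw)
    c,s=np.cos(yaw),np.sin(yaw);return np.array([[c,s,0],[s,-c,0],[0,0,-1.]])
E
python3 - <<'E'
from h import *
c=camera("top")
for n,z,s,w in[("blue",12,(285,226),32),("yellow",12,(373,193),32),("grey",26,(284,223),17),("brown",14,(438,243),20),("green",14,(439,188),22),("cork",10,(215,237),22)]:
    print(n,rect(c,n,z,s,w),cv2.cvtColor(c["image"],cv2.COLOR_BGR2HSV)[s[1],s[0]])
print("knob",onplane(c,[(210.5,185)],42),"jar",onplane(c,[(314,133)],62),"purple",onplane(c,[(282,171),(437,288)],14))
im=c["image"][110:310,190:470];cv2.imwrite("pics/crop0.png",cv2.resize(im,None,fx=2.8,fy=2.8,interpolation=cv2.INTER_CUBIC))
E
```

```text
blue [4.81011e+02 1.10648e+02 3.17000e-01 1.28854e+02 8.72550e+01] [ 16  22 149]
yellow [ 5.75337e+02 -1.37968e+02 -1.93000e-01  1.29721e+02  8.86320e+01] [ 18  25 152]
grey [4.84477e+02 1.15477e+02 2.44000e-01 7.90520e+01 5.67230e+01] [ 23  23 145]
brown [ 4.29188e+02 -3.22388e+02 -2.56000e-01  7.45550e+01  5.41790e+01] [ 21  17 146]
green [ 5.89146e+02 -3.31769e+02 -5.02000e-01  7.50560e+01  5.25980e+01] [ 16  20 143]
cork [4.47341e+02 3.14664e+02 2.79000e-01 7.52950e+01 5.38670e+01] [ 14 111 129]
knob [[594.96931894 322.2374421 ]] jar [[739.17492611  27.88063007]] purple [[ 640.79631397  121.91316043]
 [ 305.38790386 -313.67392236]]
```

View pics/crop0.png

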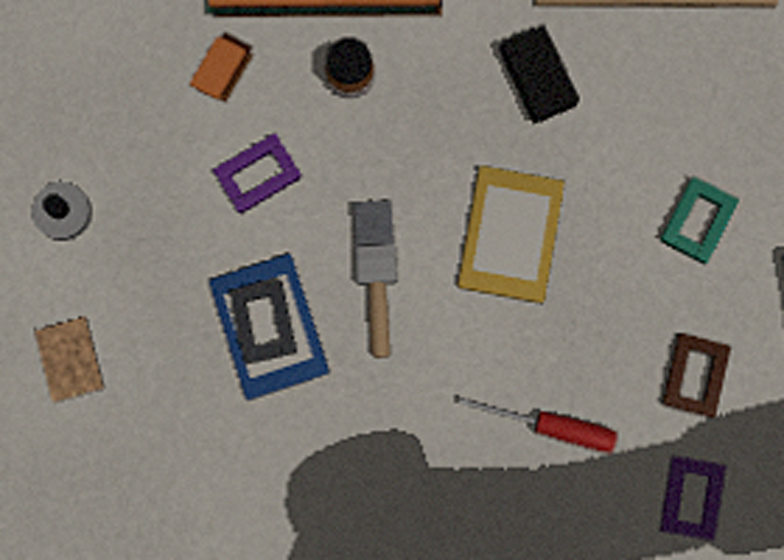

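The crop confirms the choice: charcoal frame on the blue board, brown frame at crop (695,373), green frame at (698,218). The two purple frames at (257,173) and (692,497) stay put. Measured sizes match the description. Moving over the grey frame for a wrist look.

```bash
cat >> h.py <<'E'
def go(x,y,z,yaw):
    q0=np.array(read_state()["qpos"]);best=None
    for k in(-1,0,1):
        q=inverse_kinematics([x,y,z],R(yaw+k*np.pi))
        if q is not None:
            d=abs(np.array(q)-q0).max()
            if best is None or d<best[0]-1e-3:best=(d,R(yaw+k*np.pi))
    movep([x,y,z],best[1])
def look(name,z,xy,win=260):
    c=camera("wrist");return rect(c,name,z,project(c,[xy[0],xy[1],z]).clip([0,0],[639,399]),win),c
E
python3 - <<'E'
from h import *
open_gripper()
go(484.5,115.5,230,.28)
s=read_state();print(s["time"],s["eef_pos"],s["qpos"])
c=camera("wrist");print(np.round(c["cam_to_world"],2).tolist(),project(c,[484,115,26]))
cv2.imwrite("pics/w0.png",c["image"])
for n,z in(("grey",26),("blue",12)):print(n,rect(c,n,z,(320,200),330))
E
```

```text
3.1083 [484.69742339 114.81195593 229.8371587 ] [ 0.56065829  0.63667136 -1.30928212  1.88813462  0.67595748  1.16304479
  0.85209398]
[[-0.28, -0.93, -0.26, 418.67], [0.96, -0.27, -0.07, 95.93], [-0.0, -0.27, 0.96, 373.72], [0.0, 0.0, 0.0, 1.0]] [322.08147917 176.71263892]
grey [ 718.942  176.838   -1.29  1132.735  306.954]
blue [4.81566e+02 1.09893e+02 3.21000e-01 1.26354e+02 8.66660e+01]
```

View pics/w0.png

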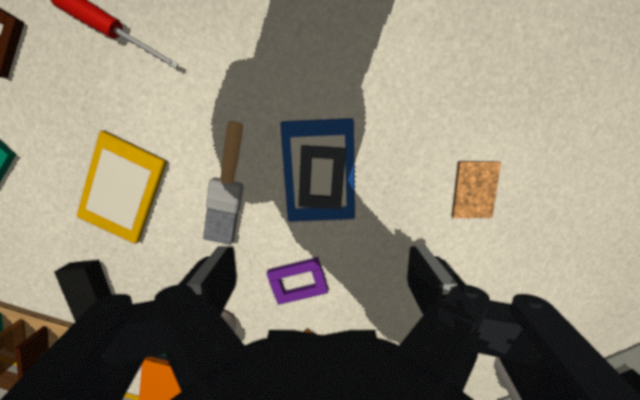

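Wrist view: the grey frame is at (322,177) on the blue board (318,170), partly in the arm's shadow. The yellow board is at (122,187). I'll refine the grey pose with a tight window and grasp if the sizes agree.

```bash
python3 - <<'E'
from h import *
MASK["grey"]=((0,0,0),(180,110,75))
c=camera("wrist");print("yellow",rect(c,"yellow",12,(122,187),80))
g=rect(c,"grey",26,(322,177),38);print(g)
t=camera("top")
assert abs(g[3]-76)<4 and abs(g[4]-54)<4 and np.hypot(g[0]-484.5,g[1]-115.5)<6
go(g[0],g[1],110,g[2]); print(read_state()["qpos"])
print(movel([g[0],g[1],14],max_speed=80,guard=8),read_state()["eef_pos"],read_state()["ft_force"])
clamp();s=read_state();print(s["finger_gap"],s["gripper_force"],s["eef_pos"])
movel([g[0],g[1],120],max_speed=80)
s=read_state();print(s["time"],s["finger_gap"],s["gripper_force"],s["ft_force"])
cv2.imwrite("pics/w1.png",camera("wrist")["image"])
E
```

```text
yellow [ 5.75846e+02 -1.37398e+02 -1.92000e-01  1.31076e+02  9.07610e+01]
[4.82984e+02 1.11184e+02 3.02000e-01 8.48910e+01 6.50940e+01]Traceback (most recent call last):
  File "<stdin>", line 6, in <module>
AssertionError
```

```bash
python3 - <<'E'
from h import *
c=camera("wrist")
for v in(35,45,55):
  for s in(60,90,130):
    MASK["grey"]=((0,0,0),(180,s,v));print(v,s,rect(c,"grey",26,(322,177),34))
h=cv2.cvtColor(c["image"],cv2.COLOR_BGR2HSV);print(h[177,285:360:3].tolist())
E
```

```text
35 60 [4.85383e+02 1.14288e+02 2.15000e-01 7.41320e+01 5.04210e+01]
35 90 [4.85429e+02 1.14235e+02 2.09000e-01 7.42140e+01 5.05230e+01]
35 130 [4.85429e+02 1.14235e+02 2.09000e-01 7.42140e+01 5.05230e+01]
45 60 [4.85405e+02 1.14250e+02 2.23000e-01 7.46080e+01 5.17630e+01]
45 90 [4.85533e+02 1.14615e+02 2.19000e-01 7.51350e+01 5.22260e+01]
45 130 [4.85766e+02 1.14769e+02 2.16000e-01 7.58100e+01 5.24690e+01]
55 60 [4.85314e+02 1.14465e+02 2.15000e-01 7.56480e+01 5.30720e+01]
55 90 [4.85754e+02 1.14561e+02 2.15000e-01 7.65490e+01 5.30720e+01]
55 130 [4.85754e+02 1.14561e+02 2.15000e-01 7.65490e+01 5.30720e+01]
[[107, 149, 65], [106, 176, 68], [107, 143, 66], [21, 35, 101], [22, 38, 102], [18, 30, 42], [0, 0, 30], [90, 8, 34], [30, 14, 36], [21, 43, 102], [23, 39, 105], [21, 42, 104], [22, 37, 103], [21, 42, 104], [20, 37, 104], [20, 39, 98], [105, 15, 34], [60, 8, 32], [60, 16, 32], [20, 17, 44], [109, 37, 75], [105, 198, 98], [106, 185, 128], [75, 4, 121], [22, 39, 203]]
```

```bash
cat >> h.py <<'E'
def pick(x,y,z,yaw,up=120,via=110):
    go(x,y,via,yaw)
    hit=movel([x,y,z],max_speed=80,guard=8);s=read_state();print("down",hit,np.round(s["eef_pos"],1),np.round(s["qpos"],2))
    clamp();s=read_state();print("grip",s["finger_gap"],s["gripper_force"])
    movel([x,y,up],max_speed=100);s=read_state();print("up",s["time"],s["finger_gap"],np.round(s["ft_force"],1))
E
python3 - <<'E'
from h import *
pick(485.5,114.5,14,.215)
cv2.imwrite("pics/w1.png",camera("wrist")["image"])
E
```

```text
down False [485.7 114.6  14.4] [ 0.34  0.9  -0.98  2.03  1.07  0.84  0.5 ]
grip 52.142165070913435 60.687400102615356
up 6.85 52.28864753219148 [ 0.5  0.  -0.9]
```

View pics/w1.png

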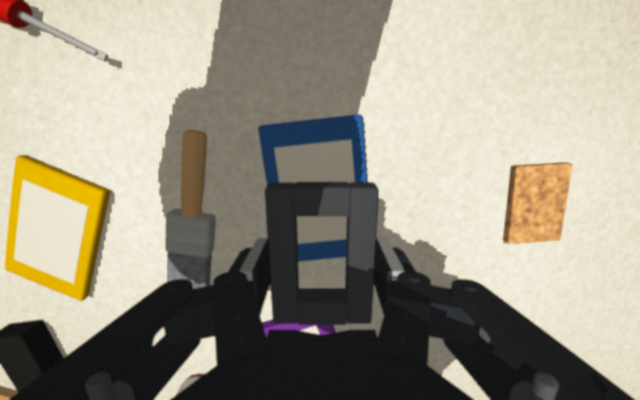

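Frame held level between the fingers (rows 184–320). Placing it on the yellow board.

```bash
cat >> h.py <<'E'
def place(x,y,z,yaw,up=120,via=120):
    go(x,y,via,yaw)
    hit=movel([x,y,z+8],max_speed=100,guard=15);hit=movel([x,y,z],max_speed=30,guard=6);s=read_state();print("down",hit,np.round(s["eef_pos"],1),np.round(s["qpos"],2))
    open_gripper();wait(.3)
    movel([x,y,up],max_speed=100);print("t",read_state()["time"])
E
python3 - <<'E'
from h import *
place(575.6,-137.6,14.3,-.192,up=200)
MASK["grey"]=((0,0,0),(180,90,70))
c=camera("wrist");cv2.imwrite("pics/w2.png",c["image"])
p=project(c,[575,-138,26]);print(p,rect(c,"yellow",12,p,120),[(v,rect(c,"grey",26,p,45)) for v in[0]])
print("from here brown",project(c,[429,-322,14]),rect(c,"brown",14,project(c,[429,-322,14]),75))
E
```

```text
down True [ 575.9 -137.8   14.7] [ 0.73  0.96 -0.91  1.79  0.96  0.91  0.75]
t 12.125
[321.37572745 182.09332022] [ 5.76239e+02 -1.38286e+02 -1.91000e-01  1.28318e+02  8.97880e+01] [(0, array([ 5.76040e+02, -1.37269e+02, -1.95000e-01,  7.31370e+01,
        5.05520e+01]))]
from here brown [130.42846448  83.10511435] [ 4.31506e+02 -3.21200e+02 -2.62000e-01  7.54580e+01  5.87950e+01]
```

View pics/w2.png

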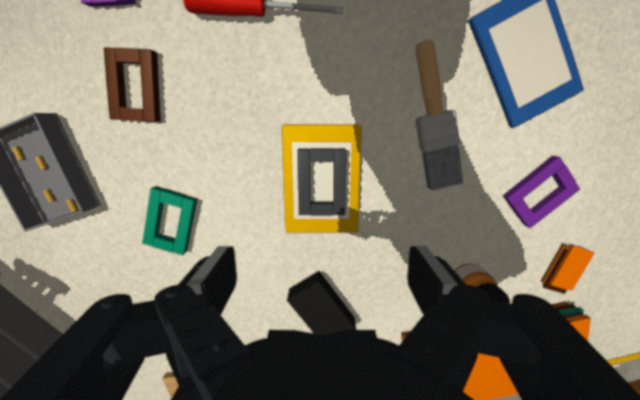

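Grey frame centred on the yellow board, within about 1 mm, square and released (322,181). Brown frame at (131,85) is next.

```bash
python3 - <<'E'
from h import *
go(430,-322,200,-.26)
g,c=look("brown",14,(430,-322),70);print(g)
assert abs(g[3]-76)<4 and abs(g[4]-54)<5 and np.hypot(g[0]-430,g[1]+322)<7
pick(g[0],g[1],2.5,g[2])
B=(481.3,110.3,.32)
place(B[0],B[1],14.8,B[2],up=210)
c=camera("wrist");cv2.imwrite("pics/w3.png",c["image"])
p=project(c,[B[0],B[1],26]);print(p,rect(c,"blue",12,p,120),rect(c,"brown",26,p,45))
E
```

```text
[ 4.29928e+02 -3.23138e+02 -2.68000e-01  7.48650e+01  5.31020e+01]
down False [ 430.1 -323.3    2.9] [ 1.15  0.92 -0.88  1.93  1.    0.81  0.99]
grip 52.437165437249476 60.92325568199158
up 16.8583 52.1291427896457 [-0.6  0.2 -0.1]
down True [481.6 110.2  15.1] [ 0.36  0.91 -0.99  2.04  1.08  0.84  0.6 ]
t 22.7417
[321.72177051 180.77020122] [4.81504e+02 1.09966e+02 3.21000e-01 1.26711e+02 8.70630e+01] [4.81544e+02 1.10101e+02 3.25000e-01 7.53550e+01 5.29040e+01]
```

View pics/w3.png

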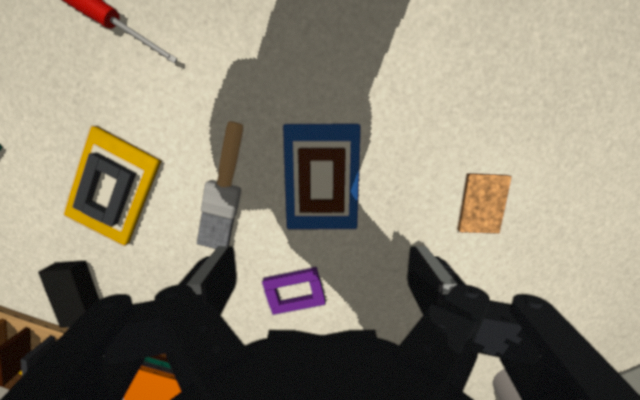

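Brown frame centred on the blue board (321,181), square. Cork pad at (485,203) is next. It's thinner, so I'll grip 2 mm lower with the force guard on.

```bash
python3 - <<'E'
from h import *
go(447,314.5,200,.28)
g,c=look("cork",10,(447,314.5),70);print(g)
assert abs(g[3]-76)<4 and abs(g[4]-54)<5 and np.hypot(g[0]-447,g[1]-314.5)<7
pick(g[0],g[1],-2,g[2])
B=(481.5,110.2,.322)
place(B[0],B[1],24.6,B[2],up=220)
c=camera("wrist");cv2.imwrite("pics/w4.png",c["image"])
p=project(c,[B[0],B[1],36]);print(p,rect(c,"cork",36,p,60))
E
```

```text
[4.48060e+02 3.14758e+02 2.83000e-01 7.76920e+01 5.52620e+01]
down False [448.3 314.9  -1.6] [-0.09  0.96 -0.92  1.91  1.04  0.86  0.27]
grip 51.93599997751595 61.30144000053406
up 27.4833 52.498374885627484 [ 0.2  0.1 -0.3]
down True [481.8 110.   24.6] [ 0.35  0.87 -0.98  2.04  1.04  0.83  0.63]
t 32.525
[321.72406875 180.77843525] [470.041  97.703  -1.248   3.413   2.295]
```

View pics/w4.png

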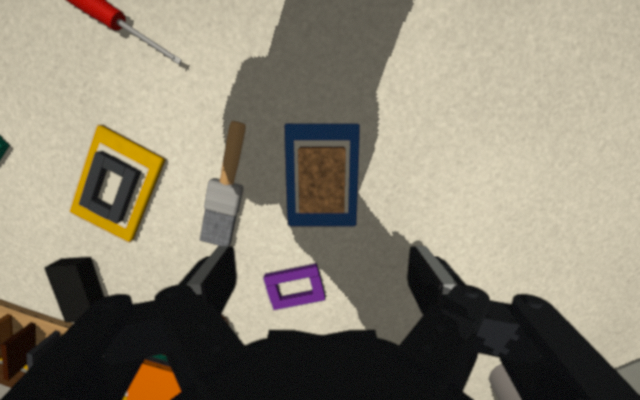

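Cork pad lies square at (322,180), just where the brown frame was; the mask failed only because the pad is in shadow. Green frame next.

```bash
python3 - <<'E'
from h import *
MASK["cork"]=((5,75,40),(20,190,255))
B=(481.5,110.2,.322)
c=camera("wrist");print(rect(c,"cork",36,(322,180),45))
go(589,-332,200,-.5)
g,c=look("green",14,(589,-332),70);print(g)
assert abs(g[3]-76)<4 and abs(g[4]-54)<5 and np.hypot(g[0]-589,g[1]+332)<7
pick(g[0],g[1],2,g[2],up=140)
place(B[0],B[1],38.6,B[2],up=230,via=150)
c=camera("wrist");cv2.imwrite("pics/w5.png",c["image"])
p=project(c,[B[0],B[1],50]);print(p,rect(c,"green",50,p,60))
E
```

```text
[4.81328e+02 1.09642e+02 3.23000e-01 7.62800e+01 5.42380e+01]
[ 5.90075e+02 -3.33200e+02 -4.96000e-01  7.46760e+01  5.27020e+01]
down False [ 590.3 -333.3    2.5] [ 0.92  1.04 -0.84  1.54  0.88  0.97  0.88]
grip 52.02060184422646 63.12798500061035
up 38.2583 52.09314455909941 [ 0.6 -0.  -0.7]
down True [481.7 110.1  38.6] [ 0.37  0.86 -1.01  2.04  1.02  0.86  0.65]
t 44.2417
[321.72402267 181.51766525] [4.82287e+02 1.09590e+02 3.22000e-01 7.67010e+01 5.38740e+01]
```

View pics/w5.png

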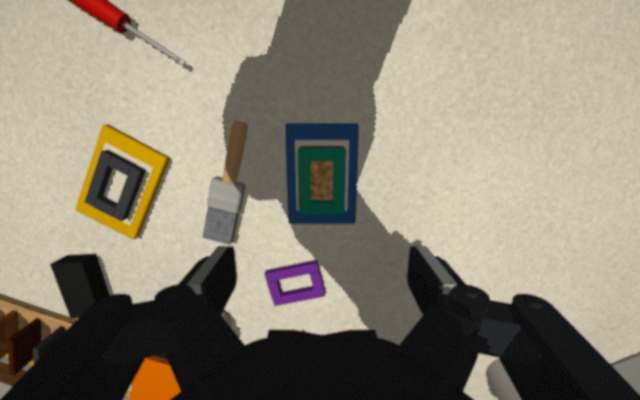

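Green frame lines up on the pad (322,181). Now a look at the weight from above.

```bash
python3 - <<'E'
from h import *
go(590,320,200,.3)
c=camera("wrist");cv2.imwrite("pics/w6.png",c["image"])
MASK["knob"]=((0,0,0),(180,255,60));MASK["disc"]=((0,0,0),(180,30,160))
p=project(c,[593,321,42]);print(p,rect(c,"knob",42,p,25),rect(c,"disc",16,project(c,[593,321,16]),45))
t=camera("top");print(rect(t,"knob",42,(210,184),8))
E
```

```text
[322.76094849 188.6363379 ] [6.00926e+02 3.27127e+02 3.01000e-01 2.45440e+01 2.16110e+01] [601.929 327.397   1.056  60.43   58.519]
None
```

View pics/w6.png

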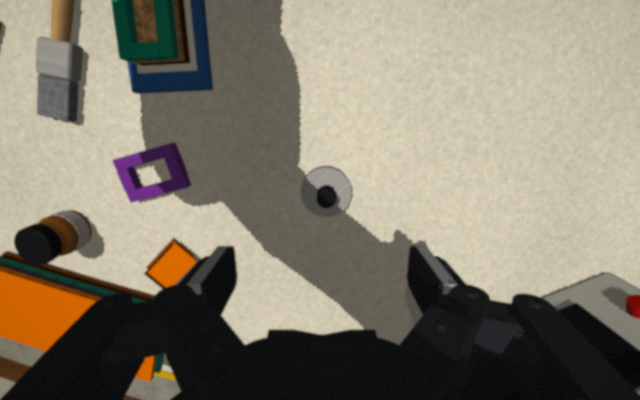

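Weight at (327,191): disc fit 60 × 58.5 mm, and the knob centre agrees within 1 mm. Picking it up by the knob.

```bash
python3 - <<'E'
from h import *
pick(601.6,327.3,19,.3,up=180,via=110)
s=read_state();assert 15<s["finger_gap"]<27
place(481.7,110.0,69.6,.322,up=250,via=190)
c=camera("wrist");cv2.imwrite("pics/w7.png",c["image"])
MASK["knob"]=((0,0,0),(180,255,60));MASK["disc"]=((0,0,0),(180,30,160))
print(rect(c,"disc",66,project(c,[482,110,66]),40),rect(c,"green",50,project(c,[482,110,50]),60))
cv2.imwrite("pics/s7.png",cv2.resize(camera("scene")["image"][100:300,200:480],None,fx=2.5,fy=2.5))
E
```

```text
down False [601.9 327.5  19.6] [-0.05  1.06 -0.94  1.52  0.94  1.06  0.64]
grip 19.421855673781003 58.525975942611694
up 49.45 19.94584393727788 [-0.7 -1.2 -3.8]
down True [481.9 109.8  69.2] [ 0.38  0.8  -1.03  2.03  0.93  0.88  0.71]
t 54.95
[4.74123e+02 1.06844e+02 3.23000e-01 7.42050e+01 5.82360e+01] [455.652 101.243  -1.272  51.253  21.801]
```

View pics/w7.png

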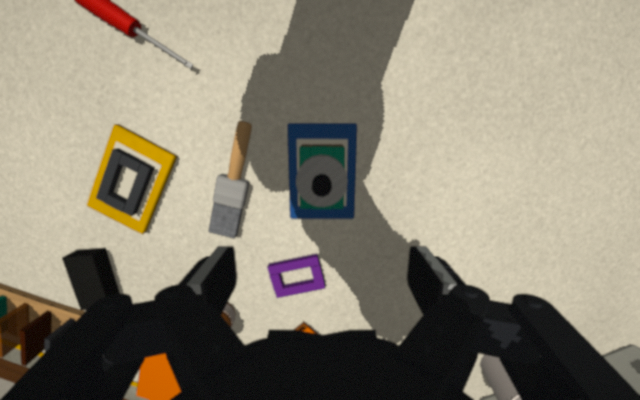

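View pics/s7.png

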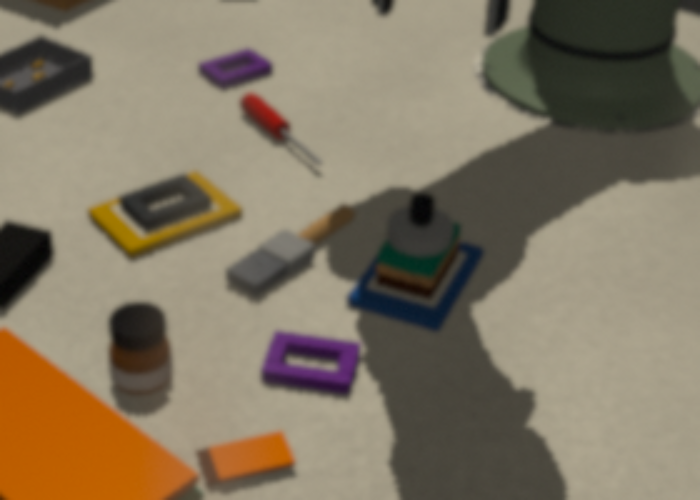

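The weight sits upright on the stack (disc centre about (321,181), knob (321,185)), and the jar is standing. One number to confirm centring before handing in.

```bash
python3 - <<'E'
from h import *
c=camera("wrist");MASK["knob"]=((0,0,0),(180,255,42));MASK["disc"]=((0,0,45),(180,60,85))
print(rect(c,"knob",92,(321,185),14),rect(c,"disc",66,(321,181),29))
for r in (150,155,160,200,205,210):print(r,cv2.cvtColor(c["image"],cv2.COLOR_BGR2HSV)[r,321])
print(onplane(c,[(321,185)],90))
E
```

```text
[4.80630e+02 1.08851e+02 3.23000e-01 2.28570e+01 1.92320e+01] [4.80466e+02 1.09261e+02 3.23000e-01 6.32790e+01 5.88800e+01]
150 [ 81 212  65]
155 [60 24 64]
160 [23 14 75]
200 [25 20 76]
205 [48 17 73]
210 [103 188  61]
[[481.46940116 109.12452969]]
```

Disc and knob both lie within about 2 mm of the stack centre.

```bash
python3 -c "
from workcell import *
wait(.5);print(finish_job())"
```

```text
the job is handed in; nothing more can be done
None
```

The job is handed in: the grey frame lies square in the middle of the yellow board, the brown, cork, green and weight stack stands on the blue board within about 2 mm of centre, and the lacquer jar is still upright; `finish_job` gave no verdict.

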